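# Set out the medicine and meal row on the low table

### The arm

A 6-joint arm with a two-finger parallel gripper is mounted at the origin on the work surface. World frame = base frame: x ahead of the robot, y to its left, z up, the work surface at z = 0. Lengths are in m, angles in degrees, forces in N, time in s.
With the tool pointing down it reaches from about 0.15 to 0.775 m from the base axis. Payload 6.1 kg.
Tool frame: the origin (TCP) lies between the finger pads; the fingertips stand 22 mm ahead of it and the grasp point (between the pads) lies 3 mm ahead of it (manip.tcp_to_tips is the distance from the TCP to the fingertips, in m); z points along the fingers, x is the direction in which the jaws open and shut, and the axes are right-handed (so a half turn about z gives the same grasp; the last joint's range is limited). The gripper opens to 85 mm and grips with 20 to 120 N. Pads are 22 mm wide; open, the fingers measure 114 mm over their backs; the gripper's body (76 mm by 85 mm) begins 54 mm behind the grasp point. The pads swing forward as they close: fully open they stand 13 mm farther back than shut.
Start: joints at [-66.921, 7.208, -2.269, 80.523, 0, 90], TCP at [0.206, -0.483, 0.253] pointing down, gripper open.
Joint ranges: [-155.77, 155.77], [-54.66, 111.73], [-72.52, 77.12], [-102.08, 115.82], [-83.92, 84.16], [-180, 180]. Speed limits (degrees/s): [136.94, 136.94, 172.46, 180, 180, 180].

### API

Orientations are given as [roll, pitch, yaw] about the fixed x, y, z axes, in that order (R = Rz(yaw) Ry(pitch) Rx(roll)).
In Python, from rig import manip gives the robot as it stands.
- The arm moves only by the tool step_arm, never from a script. Its argument "increments" is one flat list of numbers, 5 for each row, row after row: the closure, from 0 (fully open) to 1 (shut), then the shift along the tool's x, y, z in mm, then the turn about the tool's z in rad. In form: [jaw, dx, dy, dz, spin, jaw, dx, dy, dz, spin, ...]. A call has 1 to 12 rows; each row shifts and turns the commanded pose from where the row before left it, along the tool's axes as they then stand; what a row does not reach is not made up. A row lasts 1/12 s, in which the tool goes at most 41.7 mm and 7.16 degrees, less where a joint would pass 70% of its speed; a pose out of reach is approached as far as the arm can. A call with a gripper value outside its range is refused whole. The fingers move at their own pace and stop on an object; the grip force is fixed at half the most. Time passes only in rows, so rows that do not move let the fingers close. It gives the time, the measured TCP pose, the force and the opening at its end, in the units of the state.
- manip.read_state(): the state, without advancing time (a new reading comes with each control period).
- manip.get_image(name): name is "side" or "top" or "wrist"; returns the picture (480x640x3 uint8, blue, green, red); there is no depth.
- manip.camera_model(name): a dict with "fovy" (degrees; the focal length in pixels is half the picture's height over the tangent of half this angle, whatever the lens; pixels are square), "cx", "cy" (the principal point, pixels), "cam_to_world" (4x4, takes a point from camera to world coordinates); the wrist camera has in their place "hand_eye" (4x4, takes a point from camera to tool coordinates, whose origin is the TCP and whose axes are the tool frame's). Camera axes: x right, y down, z forward; pixel columns grow to the right and rows downward; lengths in m; the calibration is good to about 2 mm. A picture is of the moment at which its call begins: read the wrist's pose just before it. camera_model takes no time and is no camera call.
- manip.hand_in(): hands the job in, once; it reports no verdict.
The state is a dict: "clock": time; "joints": joint angles; "joint_vel": joint speeds; "effort": joint torques, N m; "ee_pos": TCP position; "ee_rot": TCP orientation; "contact_force": force on the tool from outside, world axes, zero at the start; "ft_torque": the same for the moment, N m; "grip_width": finger opening in m.
Only numpy, scipy, OpenCV 4.12 (cv2) and the standard library are available. Lean on these libraries where they do the work, as an engineer would, in place of code of your own. Each camera call takes 0.05 s, during which the arm holds its last target.

### The job

Set out the row on the bamboo board: the inhaler on the end mat next to the jar, the thermometer case on the mat between the jar and the bowl, the chopstick rest on the end mat next to the bowl, and the lid gently on top of the jar so that it sits properly. Lay each thing flat, the way up it starts, in the middle of its mat and lengthwise along the mat's long side (either way round), and leave the jar, the bowl and the tea cup where they stand.

Things in the scene. Friction and masses are not known exactly. Their poses are not given: they have to be found in the camera images.
- lid: Celadon-green ceramic lid of the jar, starting on the table right way up: a 74 mm disc with a round plug underneath (44 to 48 mm across, 5 mm deep) and a knob on top. The disc's upper face is 12 mm and the knob's top 36 mm above the origin; the knob is 20 mm thick with a 24 mm head. Origin: centre of the plug's underside, z up. About 100 g.
- inhaler: White plastic L-shaped inhaler lying flat on its side, 84 mm (x) x 58 mm (y) over all, 28 mm high. Origin: centre of that 84 x 58 mm outline, on the underside, z up. Its main body is 64 x 28 x 28 mm, from x -42 to +22 mm and y -28 to 0 mm; a metal canister 20 mm thick goes on to x +42 mm; the mouthpiece juts out to y +30 mm between x -42 and -18 mm. The bare stretch for gripping the main body across y is x -10 to +20 mm, at y = -14 mm. About 50 g.
- case: Slim stainless steel thermometer case with a spring clip along its top, 110 (x) x 22 (y) x 14 mm, 18 mm high with the clip. Origin: centre of its underside, x along its length, z up. Grip it across its 22 mm width. About 60 g.
- rest: Small bamboo chopstick rest, a 60 (x) x 20 (y) mm bar, 18 mm high at its ends and 13 mm in its dipped middle. Origin: centre of its underside, x along its length, z up. Grip it across its 20 mm width. About 20 g.
- jar: Round celadon-green ceramic jar without its lid, loose, 74 mm across, 60 mm high, its mouth 58 mm across inside and 68 mm outside. It stands on the bamboo board (6 mm above the table). Origin: centre of its underside, z up. With the lid seated the lid's origin is 55 mm above the jar's. About 450 g.
- bowl: Round clear glass bowl, loose, 84 mm across at the rim, 45 mm high, standing on the bamboo board (6 mm above the table). Origin: centre of its underside, z up. About 350 g.
- mat_1: One of three identical rectangular cork mats, 120 x 64 x 4 mm, fixed on a 6 mm thick bamboo board (130 x 560 mm) so that its upper face is 10 mm above the table. Along the board stand, in a row about 110 mm apart: mat, jar or bowl, mat, bowl or jar, mat; the row is up to 10 degrees askew, and which mat lies where in the row changes from start to start. Origin: centre of its underside; x along its 120 mm length (across the board, away from the robot), z up.
- mat_2: One of three identical rectangular cork mats, 120 x 64 x 4 mm, fixed on a 6 mm thick bamboo board (130 x 560 mm) so that its upper face is 10 mm above the table. Along the board stand, in a row about 110 mm apart: mat, jar or bowl, mat, bowl or jar, mat; the row is up to 10 degrees askew, and which mat lies where in the row changes from start to start. Origin: centre of its underside; x along its 120 mm length (across the board, away from the robot), z up.
- mat_3: One of three identical rectangular cork mats, 120 x 64 x 4 mm, fixed on a 6 mm thick bamboo board (130 x 560 mm) so that its upper face is 10 mm above the table. Along the board stand, in a row about 110 mm apart: mat, jar or bowl, mat, bowl or jar, mat; the row is up to 10 degrees askew, and which mat lies where in the row changes from start to start. Origin: centre of its underside; x along its 120 mm length (across the board, away from the robot), z up.
- teacup: White ceramic tea cup, a bystander, 70 mm across, 75 mm high, standing on the table off the right-hand end of the row. Origin: centre of its underside.
Not all that is in view belongs to the job. Leave any yellow look-alike of the rest alone.

How it is judged (in metres and radians):
At the end, for the whole second after the job is handed in: Lid level in the jar's mouth, within 10 mm of centre. Inhaler on the end mat by the jar, case on the mat between jar and bowl, rest on the end mat by the bowl: each flat, within 15 mm of the mat's centre and 15 degrees of its length (either way round). All at rest (horizontal distance between lid and jar below 0.01 m and z of lid in the frame of jar between 0.051 and 0.059 m and ((horizontal distance between inhaler and mat_1 below 0.015 m and angle between the x axis of inhaler and the x axis of mat_1, either way round below 0.26 rad and z of inhaler in the frame of mat_1 between 0.001 and 0.008 m) or (horizontal distance between inhaler and mat_2 below 0.015 m and angle between the x axis of inhaler and the x axis of mat_2, either way round below 0.26 rad and z of inhaler in the frame of mat_2 between 0.001 and 0.008 m) or (horizontal distance between inhaler and mat_3 below 0.015 m and angle between the x axis of inhaler and the x axis of mat_3, either way round below 0.26 rad and z of inhaler in the frame of mat_3 between 0.001 and 0.008 m)) and horizontal distance between each of inhaler, case and jar below 0.165 m and horizontal distance between inhaler and bowl above 0.22 m and ((horizontal distance between case and mat_1 below 0.015 m and angle between the x axis of case and the x axis of mat_1, either way round below 0.26 rad and z of case in the frame of mat_1 between 0.001 and 0.008 m) or (horizontal distance between case and mat_2 below 0.015 m and angle between the x axis of case and the x axis of mat_2, either way round below 0.26 rad and z of case in the frame of mat_2 between 0.001 and 0.008 m) or (horizontal distance between case and mat_3 below 0.015 m and angle between the x axis of case and the x axis of mat_3, either way round below 0.26 rad and z of case in the frame of mat_3 between 0.001 and 0.008 m)) and horizontal distance between each of case, rest and bowl below 0.165 m and ((horizontal distance between rest and mat_1 below 0.015 m and angle between the x axis of rest and the x axis of mat_1, either way round below 0.26 rad and z of rest in the frame of mat_1 between 0.001 and 0.008 m) or (horizontal distance between rest and mat_2 below 0.015 m and angle between the x axis of rest and the x axis of mat_2, either way round below 0.26 rad and z of rest in the frame of mat_2 between 0.001 and 0.008 m) or (horizontal distance between rest and mat_3 below 0.015 m and angle between the x axis of rest and the x axis of mat_3, either way round below 0.26 rad and z of rest in the frame of mat_3 between 0.001 and 0.008 m)) and horizontal distance between rest and jar above 0.22 m and angle between each of lid, inhaler, case, rest's own z axis and vertical below 0.1 rad and linear speed of each of lid, inhaler, case, rest below 0.01 m/s); the robot touches nothing.
It fails at once if the jar is shifted by more than 15 mm (distance of jar from where it was at the start of the episode above 0.015 m).
It fails at once if the glass bowl is shifted by more than 15 mm (distance of bowl from where it was at the start of the episode above 0.015 m).
It fails at once if the tea cup is shifted by more than 20 mm (distance of teacup from where it was at the start of the episode above 0.02 m).
It fails at once if the lid is banged or pressed onto the jar with more than 40 N (contact force between lid and jar above 40 N).
It also fails if it takes over 104 s, if anything falls off the work surface, if the arm or the gripper's body presses on something with over 40 N, if the wrist force passes 120 N, or if a joint passes its speed limit or range.

## Working session

There is one attempt and no reset: what is moved stays moved. The work goes in short steps, Python scripts to look and compute and a tool call to move; the robot and the scene stay as the last step left them, time stands still between calls to the robot, and variables do not carry over. Pictures are saved under pics/ and viewed, and the job is handed in when it is done.

Besides the shell and the picture viewer there is one more tool, called after "Emit:" as a command line: name --argument value ..., lists and objects as JSON in quotes. step_arm: Moves the arm, as the interface text tells. Its arguments: {"type":"object","properties":{"increments":{"type":"array"}},"required":["increments"]}

```bash
ls; mkdir -p pics
python3 - <<'E'
from rig import manip
import cv2
print(manip.read_state())
for n in ["top","side","wrist"]:
    print(n,manip.camera_model(n))
    cv2.imwrite(f"pics/{n}0.png",manip.get_image(n))
E
```

```text
pics
{'clock': 0.0, 'joints': array([-6.69235187e+01,  7.24041259e+00, -2.32567970e+00,  8.05241596e+01,
       -5.76589073e-04,  9.00002767e+01]), 'joint_vel': array([ 0.00982539, -0.04992385, -0.03693464,  0.04822474,  0.07839089,
        0.0880465 ]), 'effort': array([ 3.75470736e-04, -4.35915112e+01,  3.52923703e+01,  1.73957739e-02,
        8.43785551e-05,  8.83792836e-06]), 'ee_pos': array([ 0.20563038, -0.48264957,  0.25254209]), 'ee_rot': array([ 1.79999423e+02,  9.02518991e-02, -6.69237954e+01]), 'contact_force': array([-0.37689662,  0.05575546, -0.7411142 ]), 'ft_torque': array([ 0.00247981,  0.04454964, -0.02005932]), 'grip_width': 0.08543039656632627}
top {'fovy': 55.83327004404646, 'cx': 320.6425275461523, 'cy': 233.61878435241584, 'cam_to_world': array([[-7.59617939e-04, -9.85268894e-01,  1.71010612e-01,
         3.56014905e-01],
       [-9.99863500e-01, -2.07414547e-03, -1.63914112e-02,
        -7.61169233e-02],
       [ 1.65046484e-02, -1.70999721e-01, -9.85132830e-01,
         8.71099134e-01],
       [ 0.00000000e+00,  0.00000000e+00,  0.00000000e+00,
         1.00000000e+00]])}
side {'fovy': 44.658829105792265, 'cx': 325.9300537937682, 'cy': 234.14208308020608, 'cam_to_world': array([[-0.95843021, -0.21369837,  0.18906229,  0.29819971],
       [-0.28528944,  0.7284927 , -0.62282286,  0.54077106],
       [-0.00463426, -0.65086972, -0.7591753 ,  0.80834063],
       [ 0.        ,  0.        ,  0.        ,  1.        ]])}
wrist {'fovy': 63.296349035576206, 'cx': 315.0143083619137, 'cy': 232.52454566794103, 'hand_eye': array([[ 9.99999925e-01,  3.86717726e-04,  6.13945846e-06,
         5.64235816e-04],
       [-3.72385414e-04,  9.58407491e-01,  2.85403124e-01,
        -7.33833727e-02],
       [ 1.04486344e-04, -2.85403105e-01,  9.58407563e-01,
        -1.20659137e-01],
       [ 0.00000000e+00,  0.00000000e+00,  0.00000000e+00,
         1.00000000e+00]])}
```

View pics/top0.png

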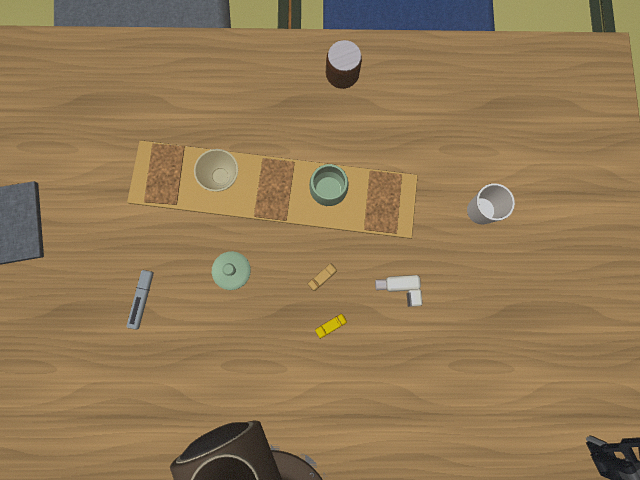

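View pics/side0.png

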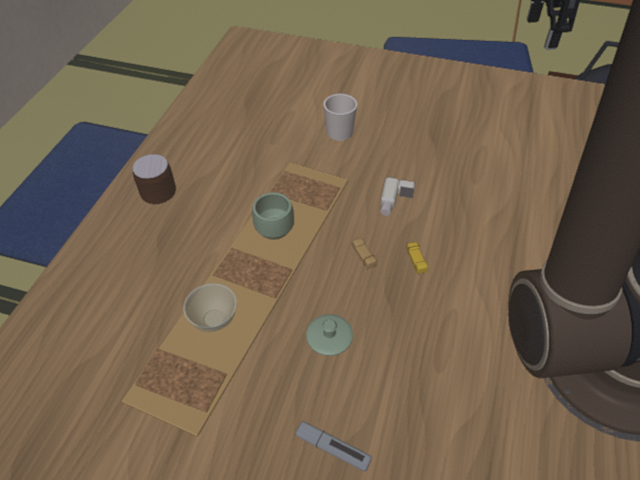

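View pics/wrist0.png

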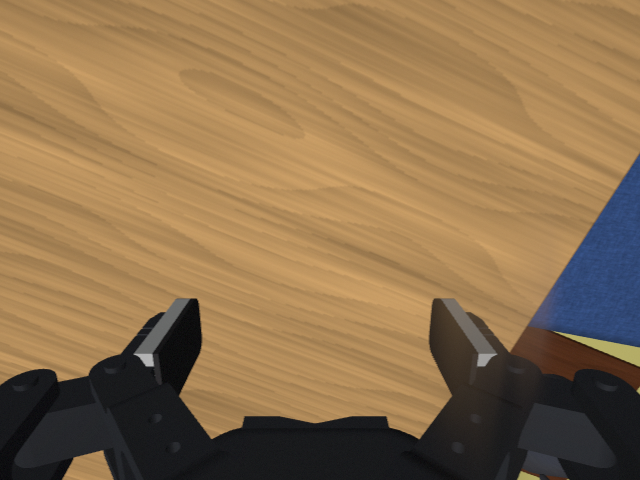

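Top view: board with mats at about (165,174), (275,190), (383,202), bowl (216,170), jar (329,185). Loose things are the case (140,299), lid (231,271), rest (322,277), inhaler (402,287) and the yellow decoy (331,326). Next I zoom in.

```bash
cat > h.py <<'E'
import numpy as np, cv2
from rig import manip
def ray(cm,uv,T=None):
    f=240/np.tan(np.radians(cm["fovy"])/2)
    T=cm["cam_to_world"] if T is None else T
    uv=np.atleast_2d(uv).astype(float)
    d=np.c_[(uv[:,0]-cm["cx"])/f,(uv[:,1]-cm["cy"])/f,np.ones(len(uv))]@T[:3,:3].T
    return T[:3,3],d
def plane(cm,uv,z,T=None):
    o,d=ray(cm,uv,T); return o+d*((z-o[2])/d[:,2])[:,None]
def proj(cm,P,T=None):
    f=240/np.tan(np.radians(cm["fovy"])/2)
    T=cm["cam_to_world"] if T is None else T
    P=(np.atleast_2d(P)-T[:3,3])@T[:3,:3]
    return np.c_[P[:,0]/P[:,2]*f+cm["cx"],P[:,1]/P[:,2]*f+cm["cy"]]
def toolT(s):
    from scipy.spatial.transform import Rotation as R
    T=np.eye(4);T[:3,:3]=R.from_euler('xyz',s["ee_rot"],degrees=True).as_matrix();T[:3,3]=s["ee_pos"];return T
E
python3 - <<'E'
import cv2
im=cv2.imread('pics/top0.png')
a=cv2.resize(im[130:250,120:320],None,fx=4,fy=4,interpolation=cv2.INTER_CUBIC)
b=cv2.resize(im[130:250,290:490],None,fx=4,fy=4,interpolation=cv2.INTER_CUBIC)
c=cv2.resize(im[240:345,120:310],None,fx=4,fy=4,interpolation=cv2.INTER_CUBIC)
d=cv2.resize(im[240:345,290:440],None,fx=5,fy=5,interpolation=cv2.INTER_CUBIC)
for n,i in zip('abcd',[a,b,c,d]): cv2.imwrite(f'pics/z_{n}.png',i)
E
```

```text
(no output)
```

View pics/z_a.png

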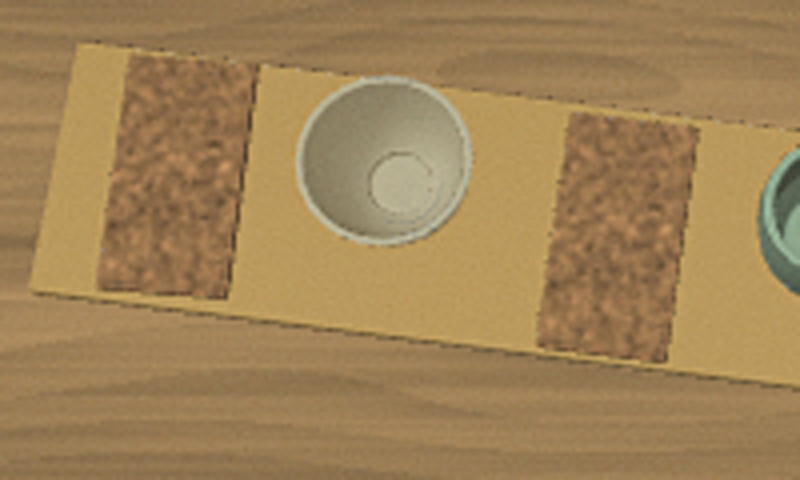

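View pics/z_b.png

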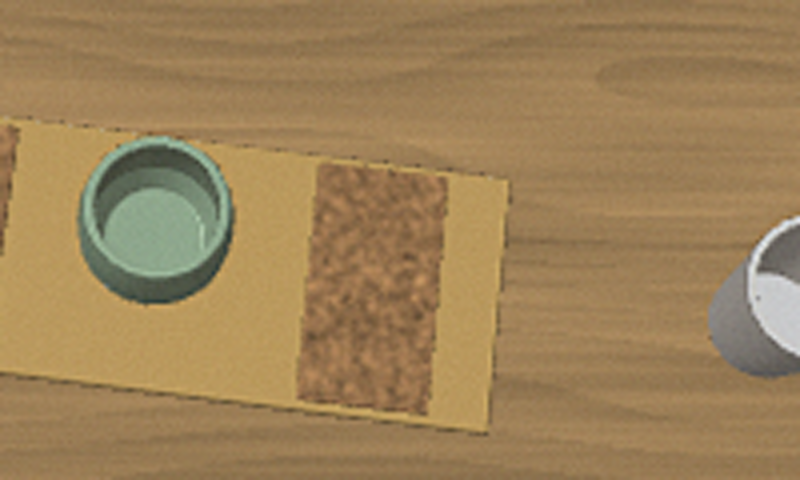

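View pics/z_c.png

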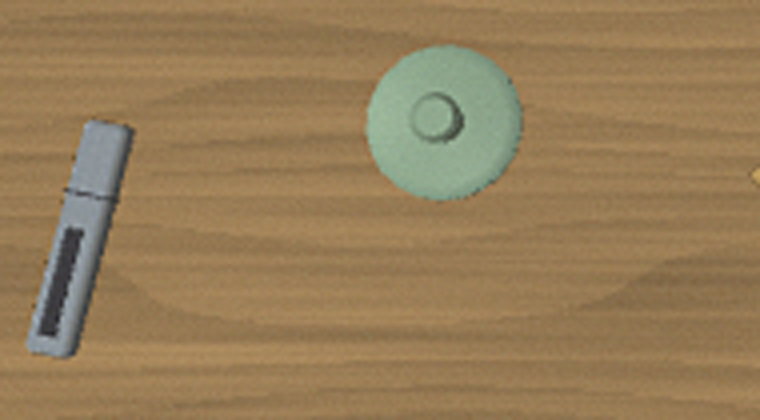

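View pics/z_d.png

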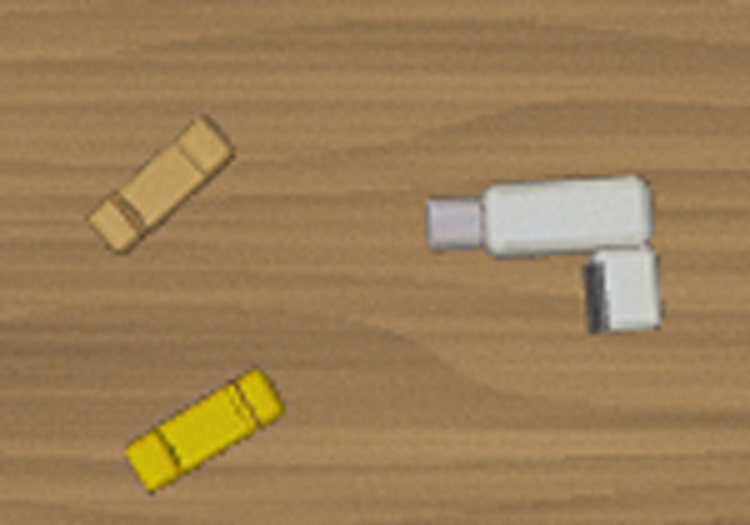

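Run:
```python
from h import *
cm=manip.camera_model("top")
def P(pts,s,o,z): 
    return plane(cm,(np.array(pts)+.5)/s-.5+np.array(o),z)
def rect(n,pts,s,o,z,first):
    p=P(pts,s,o,z)[:,:2]; c=p.mean(0)
    e=[np.linalg.norm(p[(i+1)%4]-p[i])*1e3 for i in range(4)]
    # x axis from bottom edge midpoint to top edge midpoint
    a=(p[0]+p[1]-p[2]-p[3]); b=(p[1]+p[2]-p[0]-p[3])
    print(n,c.round(4),np.round(e,1),"yaw(03->12 dir, 23->01 dir)",np.degrees(np.arctan2(b[1],b[0])).round(1),np.degrees(np.arctan2(a[1],a[0])).round(1))
A=(120,130);B=(290,130);C=(120,240);D=(290,240)
rect("matL",[(128,55),(258,66),(229,298),(99,290)],4,A,.01,0)
rect("matM",[(570,112),(698,125),(667,362),(538,347)],4,A,.01,0)
rect("matR",[(318,162),(447,178),(430,414),(299,400)],4,B,.01,0)
rect("case",[(88,120),(133,127),(75,357),(28,348)],4,C,.012,0)
rect("rest",[(205,115),(235,150),(123,254),(87,218)],5,D,.018,0)
rect("inhbody",[(487,186),(648,177),(650,245),(490,256)],5,D,.026,0)
print("mouthtip",P([(590,332),(660,329)],5,D,.02),"can end",P([(428,200),(428,249)],5,D,.02))
print("jar",P([(80,207),(233,207),(157,138),(157,277)],4,B,.066))
print("bowl",P([(298,160),(471,160),(385,76),(385,244)],4,A,.051))
print("lid disc",P([(367,122),(522,122),(444,45),(444,200)],4,C,.010))
print("knob",P([(436,117)],4,C,.036))
```

```text
matL [0.6245 0.2165] [ 64.7 118.6  63.1 120.1] yaw(03->12 dir, 23->01 dir) -94.1 -3.5
matM [5.953e-01 5.000e-04] [ 63.8 120.7  62.9 119.8] yaw(03->12 dir, 23->01 dir) -96.2 -6.4
matR [ 0.5698 -0.2127] [ 64.3 119.3  63.7 120.4] yaw(03->12 dir, 23->01 dir) -96.6 -5.6
case [0.381  0.2469] [ 21.6 108.   22.2 107.3] yaw(03->12 dir, 23->01 dir) -99.7 -10.8
rest [ 0.4224 -0.0931] [17.4 57.5 19.  59. ] yaw(03->12 dir, 23->01 dir) -137.1 -48.1
inhbody [ 0.41   -0.2444] [60.6 25.3 60.  26. ] yaw(03->12 dir, 23->01 dir) -86.5 0.3
mouthtip [[ 0.36733472 -0.25208238  0.02      ]
 [ 0.36842452 -0.27828738  0.02      ]] can end [[ 0.41632954 -0.19268543  0.02      ]
 [ 0.39804073 -0.192294    0.02      ]]
jar [[ 0.59331365 -0.06930831  0.066     ]
 [ 0.59360303 -0.13978295  0.066     ]
 [ 0.62658553 -0.10487868  0.066     ]
 [ 0.56030644 -0.10462222  0.066     ]]
bowl [[0.61966354 0.14740486 0.051     ]
 [0.62003284 0.06655276 0.051     ]
 [0.66118463 0.10837588 0.051     ]
 [0.57918736 0.10520646 0.051     ]]
lid disc [[0.43482427 0.11675913 0.01      ]
 [0.4348795  0.0434851  0.01      ]
 [0.47166722 0.08160369 0.01      ]
 [0.39809842 0.07916695 0.01      ]]
knob [[0.43477107 0.07940428 0.036     ]]
```

```bash
cat >> h.py <<'E'
def go(x,y,z,yaw):
    """needed spin (rad), then shift (mm) in tool axes after the spin"""
    s=manip.read_state(); p=s["ee_pos"]; y0=s["ee_rot"][2]
    d=(yaw-y0+180)%360-180
    c,sn=np.cos(np.radians(yaw)),np.sin(np.radians(yaw))
    v=(np.array([x,y,z])-p)*1e3
    print("spin",round(-np.radians(d),4),"dx %.1f dy %.1f dz %.1f"%(v[0]*c+v[1]*sn, v[0]*sn-v[1]*c, -v[2]),"t",round(s["clock"],2),"grip",s["grip_width"].round(4),"j6",s["joints"][5].round(1))
E
python3 -c "
from h import *
print(manip.tcp_to_tips); go(.4095,-.2294,.12,3.5)"
```

```text
0.022Traceback (most recent call last):
  File "<string>", line 3, in <module>
    print(manip.tcp_to_tips); go(.4095,-.2294,.12,3.5)
                              ~~^^^^^^^^^^^^^^^^^^^^^^
  File "h.py", line 25, in go
    print("spin",round(-np.radians(d),4),"dx %.1f dy %.1f dz %.1f"%(v[0]*c+v[1]*sn, v[0]*sn-v[1]*c, -v[2]),"t",round(s["clock"],2),"grip",s["grip_width"].round(4),"j6",s["joints"][5].round(1))
                                                                                                                                          ^^^^^^^^^^^^^^^^^^^^^
AttributeError: 'float' object has no attribute 'round'
```

Emit:
step_arm --increments '[0,0,0,0,-0.123,0,0,0,0,-0.123,0,0,0,0,-0.123,0,0,0,0,-0.123,0,0,0,0,-0.123,0,0,0,0,-0.123,0,0,0,0,-0.123,0,0,0,0,-0.123,0,0,0,0,-0.123,0,0,0,0,-0.123]'

```text
clock: 0.98
ee_pos: [0.2057, -0.4828, 0.253]
ee_rot: [-180.0, 0.0, 3.9]
contact_force: [0.2, 0.1, 0.2]
grip_width: 0.0853
```

```bash
python3 -c "
from h import *
go(.4095,-.2294,.13,3.5)"
```

```text
Traceback (most recent call last):
  File "h.py", line 25, in go
    print("spin",round(-np.radians(d),4),"dx %.1f dy %.1f dz %.1f"%(v[0]*c+v[1]*sn, v[0]*sn-v[1]*c, -v[2]),"t",round(s["clock"],2),"grip",s["grip_width"].round(4),"j6",s["joints"][5].round(1))
                                                                                                                                          ^^^^^^^^^^^^^^^^^^^^^
AttributeError: 'float' object has no attribute 'round'
```

```bash
sed -i 's/s\["grip_width"\].round(4)/round(s["grip_width"],4)/;s/s\["joints"\]\[5\].round(1)/s["joints"].round(0)/' h.py; python3 -c "
from h import *
go(.4095,-.2294,.13,3.5)"
```

```text
spin 0.0069 dx 218.9 dy -240.5 dz 123.0 t 0.98 grip 0.0853 j6 [-67.   7.  -2.  81.  -0.  19.]
```

Emit:
step_arm --increments '[0,22,-24,12,0,0,22,-24,12,0,0,22,-24,12,0,0,22,-24,12,0,0,22,-24,12,0,0,22,-24,12,0,0,22,-24,12,0,0,22,-24,12,0,0,22,-24,12,0,0,21,-24,15,0,0,0,0,0,0,0,0,0,0,0]'

```text
clock: 1.98
ee_pos: [0.4095, -0.2283, 0.1292]
ee_rot: [-179.9, 0.1, 3.8]
contact_force: [-1.3, -0.7, 0.3]
grip_width: 0.0857
```

```bash
cat > look.py <<'E'
import sys
from h import *
s=manip.read_state(); im=manip.get_image("wrist"); cm=manip.camera_model("wrist")
T=toolT(s)@cm["hand_eye"]
np.save("pics/T_%s.npy"%sys.argv[1],T)
cv2.imwrite("pics/%s.png"%sys.argv[1],im)
E
python3 look.py w1; python3 -c "
from h import *
go(.4095,-.2294,.028,3.5)"
```

```text
spin 0.0026 dx 0.1 dy 0.1 dz 102.0 t 2.03 grip 0.0853 j6 [-29.   3. -22.  65.  -0.  57.]
```

View pics/w1.png

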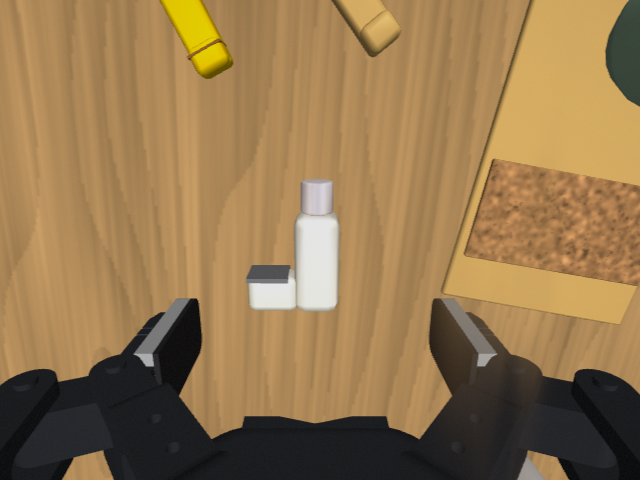

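The inhaler is centred between the jaws, body axis at about u=317, v=210–310. I check the wrist projection, then go down.

```bash
python3 -c "
from h import *
cm=manip.camera_model('wrist');T=np.load('pics/T_w1.npy')
print(plane(cm,[(317,310),(317,212),(317,182),(250,308)],.02,T))"
```

```text
[[ 0.41475403 -0.27685711  0.02      ]
 [ 0.41032373 -0.21114435  0.02      ]
 [ 0.40909463 -0.19291357  0.02      ]
 [ 0.37095555 -0.27835499  0.02      ]]
```

Emit:
step_arm --increments '[0,0,0,25,0,0,0,0,25,0,0,0,0,25,0,0,0,0,17,0,0,0,0,10,0,1,0,0,0,0,1,0,0,0,0,1,0,0,0,0,1,0,0,0,0,1,0,0,0,0,1,0,0,0,0,1,0,0,0,0]'

```text
clock: 3.03
ee_pos: [0.4105, -0.2305, 0.0298]
ee_rot: [179.9, -0.1, 3.6]
contact_force: [-1.0, 0.4, 5.3]
grip_width: 0.0266
```

Emit:
step_arm --increments '[1,0,0,0,0,1,0,0,0,0,1,0,0,-10,0,1,0,0,-25,0,1,0,0,-25,0,1,0,0,-25,0,1,0,0,-25,0,1,0,0,0,0]'

```text
clock: 3.7
ee_pos: [0.4117, -0.231, 0.1441]
ee_rot: [179.8, -0.4, 3.6]
contact_force: [0.6, -0.5, 0.2]
grip_width: 0.0273
```

```bash
python3 look.py w2; python3 -c "
from h import *
go(.5665,-.1982,.14,83)"
```

```text
spin -1.3864 dx 51.1 dy 150.3 dz 1.8 t 3.75 grip 0.0267 j6 [-29.   3. -21.  66.   0.  57.]
```

View pics/w2.png

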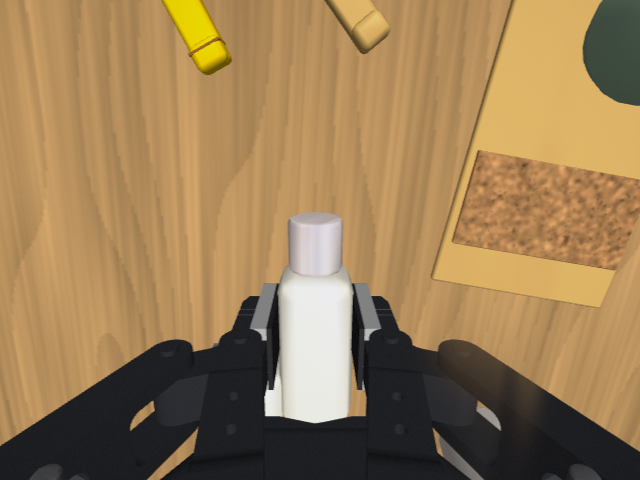

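Held squarely. I turn, then carry it to the right-hand mat.

Emit:
step_arm --increments '[1,0,0,0,-0.1155,1,0,0,0,-0.1155,1,0,0,0,-0.1155,1,0,0,0,-0.1155,1,0,0,0,-0.1155,1,0,0,0,-0.1155,1,0,0,0,-0.1155,1,0,0,0,-0.1155,1,0,0,0,-0.1155,1,0,0,0,-0.1155,1,0,0,0,-0.1155,1,0,0,0,-0.1155]'

```text
clock: 4.75
ee_pos: [0.4089, -0.2295, 0.1375]
ee_rot: [-179.9, -0.0, 83.3]
contact_force: [0.4, -0.0, -0.9]
grip_width: 0.027
```

Emit:
step_arm --increments '[1,10,30,0,0,1,10,30,0,0,1,10,30,0,0,1,10,30,0,0,1,11,30,0,0,1,0,0,0,0,1,0,0,0,0]'

```text
clock: 5.33
ee_pos: [0.5652, -0.1968, 0.1367]
ee_rot: [-179.9, -0.0, 83.1]
contact_force: [-0.1, -0.3, -0.6]
grip_width: 0.0264
```

```bash
python3 look.py w3; python3 -c "
from h import *
print(manip.read_state()['ee_pos'],manip.read_state()['ee_rot'])
go(.5665,-.1982,.042,83)"
```

```text
[ 0.56411023 -0.19707731  0.13701299] [-1.79845990e+02 -2.33982846e-02  8.30190256e+01]
spin 0.0003 dx -0.8 dy 2.5 dz 95.0 t 5.38 grip 0.0269 j6 [-19.  16.  -5.  68.  -0. -12.]
```

View pics/w3.png

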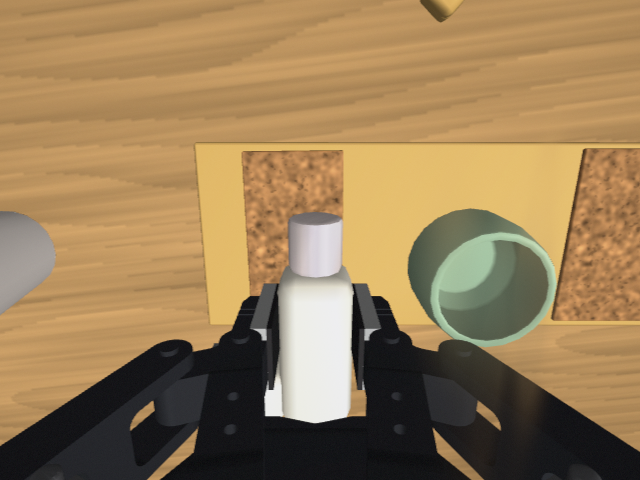

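```bash
python3 -c "
from h import *
cm=manip.camera_model('wrist');T=np.load('pics/T_w3.npy')
print(plane(cm,[(431,290),(555,290),(493,233),(493,346)],.066,T))
print(plane(cm,[(243,151),(343,150),(584,148)],.01,T))"
```

```text
[[ 0.58978087 -0.13717242  0.066     ]
 [ 0.59778751 -0.07117834  0.066     ]
 [ 0.56166217 -0.10442318  0.066     ]
 [ 0.62828788 -0.10391285  0.066     ]]
[[ 0.50870446 -0.23522918  0.01      ]
 [ 0.515605   -0.1732064   0.01      ]
 [ 0.53245365 -0.0240356   0.01      ]]
```

Emit:
step_arm --increments '[1,-1,2,25,0,1,0,0,25,0,1,0,0,25,0,1,0,0,15,0,1,0,0,4,0,1,0,0,0,0,1,0,0,0,0]'

```text
clock: 5.97
ee_pos: [0.5661, -0.1992, 0.0452]
ee_rot: [180.0, 0.0, 82.9]
contact_force: [-0.4, -0.3, 0.4]
grip_width: 0.027
```

Emit:
step_arm --increments '[1,0,0,2,0,1,0,0,2,0,1,0,0,1,0,1,0,0,0,0,1,0,0,0,0]'

```text
clock: 6.38
ee_pos: [0.5669, -0.199, 0.0398]
ee_rot: [179.9, 0.0, 83.0]
contact_force: [-0.1, -0.8, 1.8]
grip_width: 0.0272
```

Emit:
step_arm --increments '[1,0,0,1,0,1,0,0,0,0,0.5,0,0,0,0,0.5,0,0,0,0,0.5,0,0,0,0,0.5,0,0,0,0,0.5,0,0,-20,0,0.5,0,0,-30,0,0.5,0,0,-30,0,0.5,0,0,-20,0,0.5,0,0,0,0]'

```text
clock: 7.3
ee_pos: [0.5687, -0.1996, 0.1433]
ee_rot: [179.6, 0.1, 83.0]
contact_force: [0.5, -0.7, 1.1]
grip_width: 0.0429
```

```bash
python3 look.py w4; python3 -c "
from h import *
go(.4224,-.0931,.14,42)
cv2.imwrite('pics/top4.png',manip.get_image('top'))"
```

```text
spin 0.715 dx -37.1 dy -176.3 dz 0.9 t 7.35 grip 0.0426 j6 [-19.  16.  -5.  68.   0. -12.]
```

View pics/w4.png

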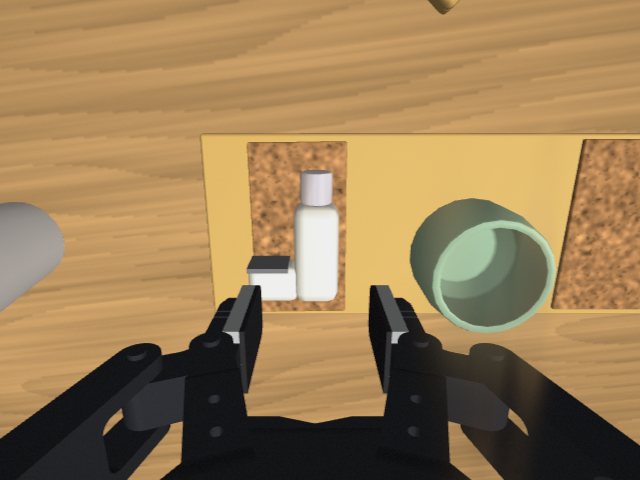

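```bash
python3 -c "
from h import *
cm=manip.camera_model('wrist');T=np.load('pics/T_w4.npy')
print(plane(cm,[(317,173),(317,300),(250,298),(338,290)],.03,T)[:,:2])
a=plane(cm,[(248,143),(347,142),(346,311),(255,313)],.01,T);print(a[:,:2],a.mean(0))"
```

```text
[[ 0.5305821  -0.19393747]
 [ 0.61388467 -0.20405935]
 [ 0.60707049 -0.24781931]
 [ 0.60836808 -0.18951112]]
[[ 0.50920185 -0.23547995]
 [ 0.51626293 -0.17293616]
 [ 0.63518832 -0.18541359]
 [ 0.62879071 -0.25116219]] [ 0.57236095 -0.21124798  0.01      ]
```

Emit:
step_arm --increments '[0,0,0,-5,0.12,0,0,0,-5,0.12,0,0,0,0,0.12,0,0,0,0,0.12,0,0,0,0,0.12,0,0,0,0,0.115,0,-7,-35,0,0,0,-7,-35,0,0,0,-7,-35,0,0,0,-8,-35,0,0,0,-8,-36,0,0,0,0,0,0,0]'

```text
clock: 8.4
ee_pos: [0.4147, -0.0899, 0.146]
ee_rot: [-179.6, 0.2, 42.1]
contact_force: [-0.0, 0.1, -0.7]
grip_width: 0.0854
```

```bash
python3 look.py w5; python3 -c "
from h import *
go(.4224,-.0931,.026,42)"
```

```text
spin 0.0017 dx 2.2 dy 4.5 dz 120.7 t 8.45 grip 0.0853 j6 [-12.  -2. -25.  67.   0.  36.]
```

View pics/w5.png

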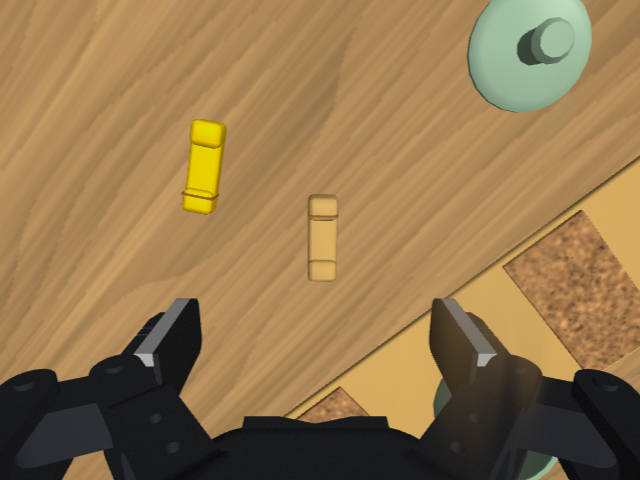

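```bash
python3 -c "
from h import *
cm=manip.camera_model('wrist');T=np.load('pics/T_w5.npy')
a=plane(cm,[(308,197),(337,197),(336,280),(308,280)],.018,T);print(a[:,:2],a.mean(0))
c=a.mean(0);go(c[0],c[1],.026,42)
"
```

```text
[[ 0.39616646 -0.07608769]
 [ 0.41011536 -0.06345595]
 [ 0.44926527 -0.10642397]
 [ 0.4349468  -0.11941541]] [ 0.42262347 -0.09134575  0.018     ]
spin 0.0017 dx 3.6 dy 3.4 dz 120.7 t 8.45 grip 0.0853 j6 [-12.  -2. -25.  67.   0.  36.]
```

Emit:
step_arm --increments '[0,3,4,0,0,0,0,0,30,0,0,0,0,30,0,0,0,0,30,0,0,0,0,20,0,0,0,0,10,0,0,0,0,0,0,1,0,0,0,0,1,0,0,0,0,1,0,0,0,0,1,0,0,0,0,1,0,0,0,0]'

```text
clock: 9.45
ee_pos: [0.4269, -0.0939, 0.0292]
ee_rot: [179.9, -0.1, 42.0]
contact_force: [0.1, 0.3, -0.0]
grip_width: 0.0254
```

Emit:
step_arm --increments '[1,0,0,0,0,1,0,0,0,0,1,0,0,0,0,1,0,0,0,0,1,0,0,0,0]'

```text
clock: 9.87
ee_pos: [0.4268, -0.0939, 0.0294]
ee_rot: [179.9, -0.1, 42.0]
contact_force: [-0.5, -0.4, 5.7]
grip_width: 0.0177
```

Emit:
step_arm --increments '[1,0,0,-10,0,1,0,0,-30,0,1,0,0,-35,0,1,0,0,-35,-0.119,1,0,0,-10,-0.119,1,0,0,0,-0.119,1,0,0,0,-0.119,1,0,0,0,-0.119,1,0,0,0,-0.12,1,0,0,0,0]'

```text
clock: 10.7
ee_pos: [0.4261, -0.0938, 0.1492]
ee_rot: [180.0, 0.0, 83.1]
contact_force: [-0.1, -0.7, -0.4]
grip_width: 0.0176
```

```bash
python3 -c "
from h import *
go(.6285,.216,.15,83)"
```

```text
spin 0.0023 dx 332.1 dy 163.1 dz -0.8 t 10.7 grip 0.0176 j6 [-12.  -1. -24.  67.   0.  -6.]
```

Emit:
step_arm --increments '[1,33,15,0,0,1,33,15,0,0,1,33,15,0,0,1,33,15,0,0,1,33,15,0,0,1,33,15,0,0,1,33,15,0,0,1,33,15,0,0,1,33,15,0,0,1,33,15,0,0,1,2,13,0,0,1,0,0,0,0]'

```text
clock: 11.7
ee_pos: [0.6303, 0.2177, 0.1476]
ee_rot: [180.0, 0.0, 82.9]
contact_force: [-0.9, -0.4, -0.3]
grip_width: 0.018
```

```bash
python3 look.py w6; python3 -c "
from h import *
go(.6285,.216,.041,83)"
```

```text
spin -0.0024 dx -0.6 dy -0.5 dz 106.7 t 11.75 grip 0.0176 j6 [19. 23.  6. 72. -0. 26.]
```

View pics/w6.png

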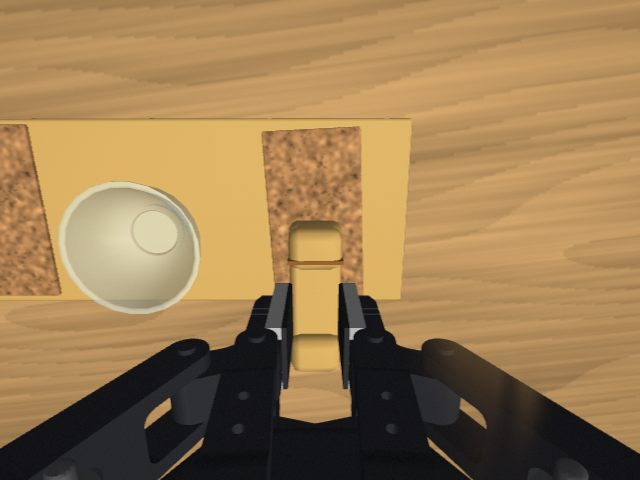

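```bash
python3 -c "
from h import *
cm=manip.camera_model('wrist');T=np.load('pics/T_w6.npy')
a=plane(cm,[(263,132),(360,128),(273,280),(363,288)],.01,T);print(a[:,:2])
e=a[:2].mean(0)
for d in (a[2]-a[0],a[3]-a[1]): print(np.degrees(np.arctan2(d[1],d[0])))
for th in (-4,-5): print(e[:2]+.06*np.array([np.cos(np.radians(th)),np.sin(np.radians(th))]))
b=plane(cm,[(316,222),(316,370)],.1475-.0294+.018,T);print(b,b.mean(0))
print(toolT(manip.read_state())[:3,3])
"
```

```text
[[0.56446465 0.19215177]
 [0.5696713  0.2542403 ]
 [0.66703946 0.18270221]
 [0.68123251 0.24627532]]
-5.263437488412696
-4.0837375010098755
[0.62692182 0.21901065]
[0.62683966 0.21796669]
[[0.59449797 0.22248314 0.1361    ]
 [0.65463853 0.21505928 0.1361    ]] [0.62456825 0.21877121 0.1361    ]
[0.62903669 0.21656368 0.14774616]
```

Emit:
step_arm --increments '[1,0,2,30,-0.03,1,0,0,30,0,1,0,0,25,0,1,0,0,12,0,1,0,0,6,0,1,0,0,2,0,1,0,0,0,0,1,0,0,0,0]'

```text
clock: 12.42
ee_pos: [0.6314, 0.2157, 0.0452]
ee_rot: [179.9, -0.1, 84.7]
contact_force: [0.9, -0.6, -0.4]
grip_width: 0.0176
```

Emit:
step_arm --increments '[1,0,0,2,0,1,0,0,2,0,1,0,0,1,0,1,0,0,1,0,1,0,0,0,0,1,0,0,0,0]'

```text
clock: 12.92
ee_pos: [0.6311, 0.2157, 0.0394]
ee_rot: [179.9, -0.0, 84.7]
contact_force: [-3.2, -1.5, 9.6]
grip_width: 0.0178
```

Contact. I release, lift and look.

Emit:
step_arm --increments '[0.5,0,0,0,0,0.5,0,0,0,0,0.5,0,0,0,0,0.5,0,0,0,0,0.5,0,0,-20,0,0.5,0,0,-30,0,0.5,0,0,-30,0,0.5,0,0,-30,0,0.5,0,0,0,0,0.5,0,0,0,0]'

```text
clock: 13.75
ee_pos: [0.6318, 0.216, 0.1496]
ee_rot: [179.8, -0.1, 84.7]
contact_force: [-0.1, -0.2, -0.9]
grip_width: 0.043
```

```bash
python3 look.py w7; python3 -c "
from h import *
go(.381,.2469,.14,80)"
```

```text
spin 0.0817 dx -12.6 dy -251.5 dz 7.6 t 13.8 grip 0.0424 j6 [19. 24.  6. 72. -0. 24.]
```

View pics/w7.png

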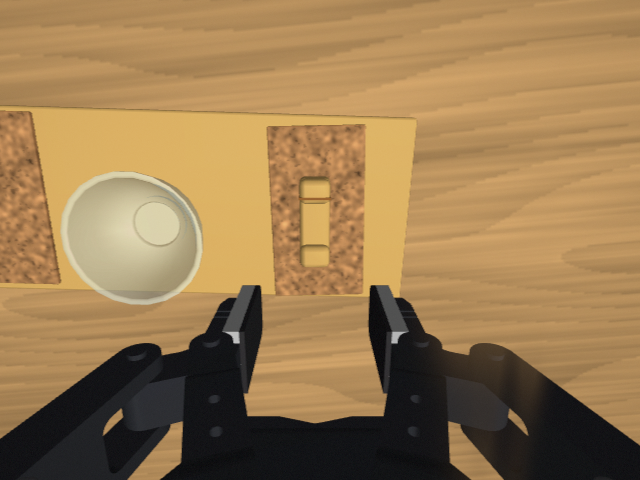

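The rest sits mid-mat at (315,222). Next is the case.

Emit:
step_arm --increments '[0,0,0,0,0.082,0,-1.5,-31,0,0,0,-1.5,-31,0,0,0,-1.5,-31,0,0,0,-1.5,-31,0,0,0,-1.5,-31,0,0,0,-1.5,-31,0,0,0,-1.5,-31,0,0,0,-2,-31,4,0,0,0,-4,4,0,0,0,0,0,0,0,0,0,0,0]'

```text
clock: 14.8
ee_pos: [0.38, 0.2469, 0.1384]
ee_rot: [-180.0, 0.1, 80.0]
contact_force: [-0.3, 0.2, 0.3]
grip_width: 0.0855
```

```bash
python3 look.py w8; python3 -c "
from h import *
go(.381,.2469,.027,80)"
```

```text
spin -0.0003 dx -0.0 dy 0.3 dz 111.7 t 14.85 grip 0.0854 j6 [ 33.   1. -23.  66.  -0.  43.]
```

View pics/w8.png

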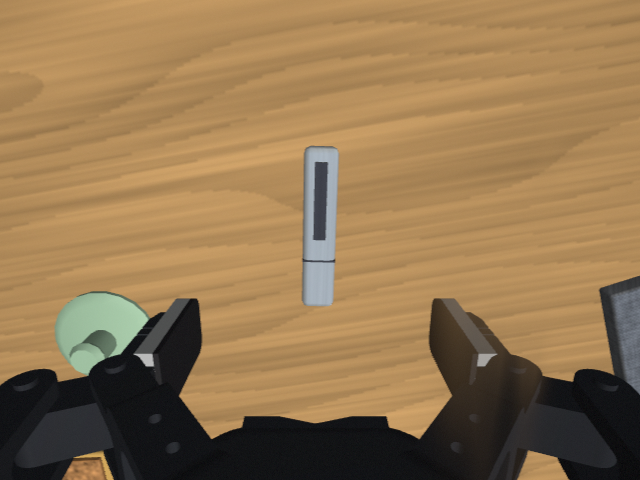

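```bash
python3 -c "
from h import *
cm=manip.camera_model('wrist');T=np.load('pics/T_w8.npy')
a=plane(cm,[(322,147),(317,305)],.012,T);print(a,a.mean(0),np.linalg.norm(a[0]-a[1]))
d=a[1]-a[0];y=np.degrees(np.arctan2(d[1],d[0]))+90;print(y)
go(*a.mean(0)[:2],.027,y)
"
```

```text
[[0.32787704 0.26027941 0.012     ]
 [0.43408806 0.23863492 0.012     ]] [0.38098255 0.24945716 0.012     ] 0.10839401771611876
78.48154932889847
spin 0.0262 dx 2.5 dy -0.2 dz 111.7 t 14.85 grip 0.0854 j6 [ 33.   1. -23.  66.  -0.  43.]
```

Emit:
step_arm --increments '[0,2,0,0,0.02,0,0,0,30,0,0,0,0,30,0,0,0,0,25,0,0,0,0,15,0,0,0,0,11,0,0,0,0,0,0,1,0,0,0,0,1,0,0,0,0,1,0,0,0,0,1,0,0,0,0,1,0,0,0,0]'

```text
clock: 15.85
ee_pos: [0.3811, 0.2493, 0.029]
ee_rot: [179.9, -0.1, 78.8]
contact_force: [-0.0, 0.9, -0.3]
grip_width: 0.0255
```

Emit:
step_arm --increments '[1,0,0,0,0,1,0,0,0,0,1,0,0,0,0,1,0,0,0,0,1,0,0,0,0]'

```text
clock: 16.27
ee_pos: [0.3811, 0.2493, 0.0293]
ee_rot: [179.9, -0.1, 78.8]
contact_force: [-0.6, -0.5, 5.8]
grip_width: 0.0198
```

Emit:
step_arm --increments '[1,0,0,-10,0,1,0,0,-30,0,1,0,0,-35,0,1,0,0,-35,0,1,0,0,-10,0,1,0,0,0,0,1,0,0,0,0]'

```text
clock: 16.85
ee_pos: [0.3807, 0.2491, 0.1485]
ee_rot: [180.0, -0.0, 78.8]
contact_force: [0.7, -0.6, -0.0]
grip_width: 0.0201
```

```bash
python3 look.py w9; python3 -c "
from h import *
go(.597,.0005,.155,83.5)"
```

```text
spin -0.0813 dx -222.0 dy 243.7 dz -7.6 t 16.9 grip 0.0199 j6 [ 33.   1. -22.  67.   0.  44.]
```

View pics/w9.png

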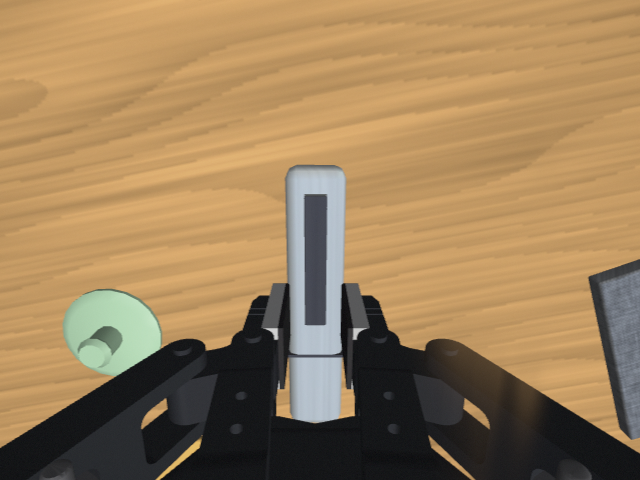

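Emit:
step_arm --increments '[1,0,0,-8,-0.08,1,-24,27,0,0,1,-25,27,0,0,1,-25,27,0,0,1,-25,27,0,0,1,-25,27,0,0,1,-25,27,0,0,1,-25,27,0,0,1,-25,27,0,0,1,-23,28,0,0,1,0,0,0,0,1,0,0,0,0]'

```text
clock: 17.9
ee_pos: [0.5971, -0.0009, 0.1531]
ee_rot: [-179.7, 0.0, 83.3]
contact_force: [0.5, -0.0, -0.9]
grip_width: 0.0198
```

```bash
python3 look.py w10; python3 -c "
from h import *
go(.597,.0005,.0393,83.5)"
```

```text
spin -0.0027 dx 0.5 dy 0.5 dz 114.4 t 17.95 grip 0.02 j6 [-0. 16. -4. 70.  0.  7.]
```

View pics/w10.png

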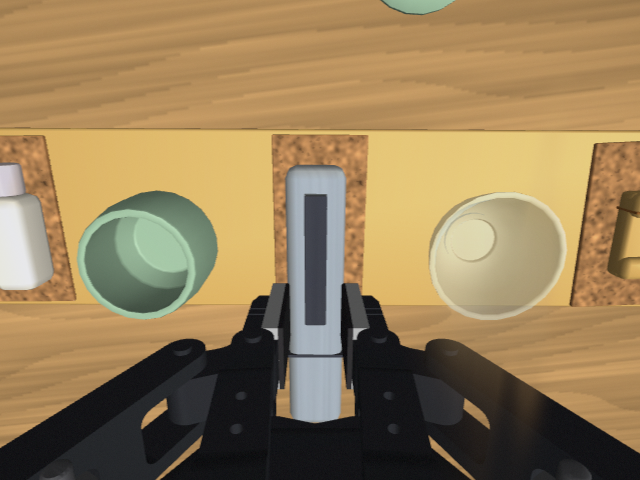

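```bash
python3 -c "
from h import *
cm=manip.camera_model('wrist');T=np.load('pics/T_w10.npy')
a=plane(cm,[(273,136),(367,136),(276,283),(362,286)],.01,T);print(a[:,:2])
for d in (a[2]-a[0],a[3]-a[1]): print(np.degrees(np.arctan2(d[1],d[0])))
e=a[:2].mean(0);print(e[:2]+.06*np.array([np.cos(np.radians(-6.5)),np.sin(np.radians(-6.5))]))
z=.1532-.0293
f=plane(cm,[(316,166)],z+.012,T)[0];print(f[:2]+.055*np.array([np.cos(np.radians(-6.5)),np.sin(np.radians(-6.5))]))
"
```

```text
[[ 0.53416374 -0.02151355]
 [ 0.54140855  0.04000707]
 [ 0.63820485 -0.03473803]
 [ 0.64796158  0.02778594]]
-7.243918856386849
-6.542962907294276
[0.59740045 0.00245457]
[ 5.97209339e-01 -4.33133953e-04]
```

Emit:
step_arm --increments '[1,2,0,30,0,1,0,0,30,0,1,0,0,25,0,1,0,0,16,0,1,0,0,7,0,1,0,0,2,0,1,0,0,0,0,1,0,0,0,0]'

```text
clock: 18.62
ee_pos: [0.5982, 0.0029, 0.0475]
ee_rot: [179.9, -0.0, 83.5]
contact_force: [0.1, 0.9, 0.2]
grip_width: 0.02
```

Emit:
step_arm --increments '[1,0,0,3,0,1,0,0,2,0,1,0,0,1,0,1,0,0,1,0,1,0,0,1,0,1,0,0,0,0,1,0,0,0,0]'

```text
clock: 19.2
ee_pos: [0.5979, 0.0024, 0.0393]
ee_rot: [180.0, -0.0, 83.4]
contact_force: [-2.8, 0.4, 5.9]
grip_width: 0.0197
```

Emit:
step_arm --increments '[0.5,0,0,0,0,0.5,0,0,0,0,0.5,0,0,0,0,0.5,0,0,0,0,0.5,0,0,-20,0,0.5,0,0,-30,0,0.5,0,0,-30,0,0.5,0,0,-30,0,0.5,0,0,0,0,0.5,0,0,0,0]'

```text
clock: 20.03
ee_pos: [0.5991, 0.0025, 0.1503]
ee_rot: [179.8, -0.0, 83.4]
contact_force: [-0.5, -0.4, -0.1]
grip_width: 0.043
```

```bash
python3 look.py w11; python3 -c "
from h import *
go(.4348,.0797,.15,83.5)"
```

```text
spin -0.0013 dx 58.2 dy -170.9 dz -1.5 t 20.08 grip 0.0423 j6 [ 0. 16. -4. 69. -0.  7.]
```

View pics/w11.png

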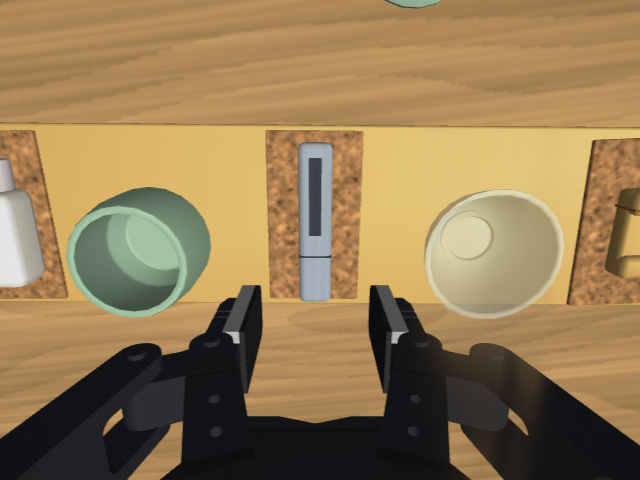

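The case is centred on its mat. Now the lid.

Emit:
step_arm --increments '[0,12,-34,0,0,0,12,-34,0,0,0,12,-34,0,0,0,11,-34,0,0,0,11,-35,0,0,0,0,0,0,0,0,0,0,0,0]'

```text
clock: 20.67
ee_pos: [0.4323, 0.08, 0.147]
ee_rot: [-179.9, 0.0, 83.5]
contact_force: [1.0, -1.1, -0.3]
grip_width: 0.0855
```

```bash
python3 look.py w12; python3 -c "
from h import *
cm=manip.camera_model('wrist');T=np.load('pics/T_w11.npy')
a=plane(cm,[(266,131),(363,131),(357,298),(270,298)],.01,T);print(a.mean(0))
a=plane(cm,[(315,143),(315,300)],.022,T);print(a.mean(0),a[0]-a[1])
go(.4348,.0797,.038,83.5)"
```

```text
[0.59639791 0.0020758  0.01      ]
[0.59767715 0.00264277 0.022     ] [-0.10721014  0.01232531  0.        ]
spin -0.0003 dx -0.0 dy 1.0 dz 109.3 t 20.72 grip 0.0854 j6 [ 10.  -0. -24.  67.  -0.  17.]
```

View pics/w12.png

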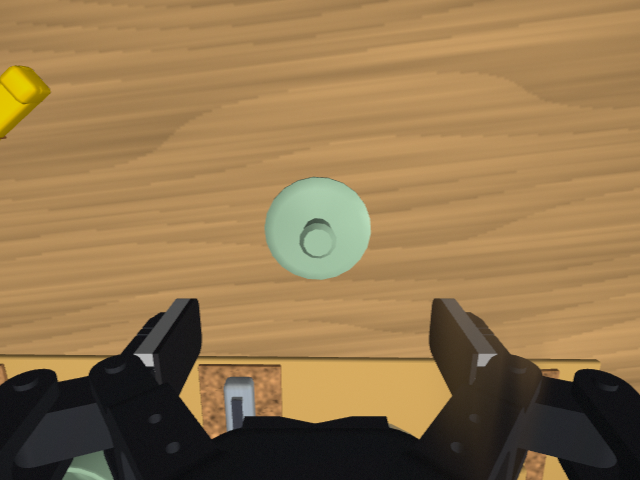

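```bash
python3 -c "
from h import *
cm=manip.camera_model('wrist');T=np.load('pics/T_w12.npy')
print(plane(cm,[(318,240)],.036,T),plane(cm,[(266,228),(371,228),(318,177),(318,279)],.010,T))
p=plane(cm,[(318,240)],.036,T)[0];go(p[0],p[1],.039,83.5)"
```

```text
[[0.43440372 0.08154307 0.036     ]] [[0.42996588 0.04621554 0.01      ]
 [0.43805757 0.11797906 0.01      ]
 [0.39909382 0.0856252  0.01      ]
 [0.47164193 0.07758583 0.01      ]]
spin -0.0003 dx 1.8 dy 0.4 dz 108.3 t 20.72 grip 0.0854 j6 [ 10.  -0. -24.  67.  -0.  17.]
```

Emit:
step_arm --increments '[0,1.5,1,30,0,0,0,0,30,0,0,0,0,25,0,0,0,0,14,0,0,0,0,8,0,0,0,0,0,0,0,0,0,0,0,1,0,0,0,0,1,0,0,0,0,1,0,0,0,0,1,0,0,0,0,1,0,0,0,0]'

```text
clock: 21.72
ee_pos: [0.436, 0.0811, 0.0418]
ee_rot: [179.9, -0.0, 83.4]
contact_force: [0.2, 0.4, 0.1]
grip_width: 0.0256
```

Emit:
step_arm --increments '[1,0,0,0,0,1,0,0,0,0,1,0,0,0,0,1,0,0,0,0,1,0,0,0,0]'

```text
clock: 22.13
ee_pos: [0.436, 0.0811, 0.0421]
ee_rot: [179.9, -0.0, 83.4]
contact_force: [-0.9, -0.3, 5.1]
grip_width: 0.0191
```

Emit:
step_arm --increments '[1,0,0,-5,0,1,0,0,-15,0,1,0,0,-25,0,1,0,0,-30,0,1,0,0,-25,0,1,0,0,-20,0,1,0,0,-10,0,1,0,0,0,0,1,0,0,0,0]'

```text
clock: 22.88
ee_pos: [0.4357, 0.0811, 0.171]
ee_rot: [180.0, -0.0, 83.4]
contact_force: [0.2, -0.4, -0.9]
grip_width: 0.0191
```

```bash
python3 look.py w13; python3 -c "
from h import *
go(.5937,-.1044,.17,83.5)"
```

```text
spin -0.0013 dx -166.3 dy 178.5 dz 0.2 t 22.93 grip 0.0193 j6 [ 11.  -1. -21.  70.   0.  17.]
```

View pics/w13.png

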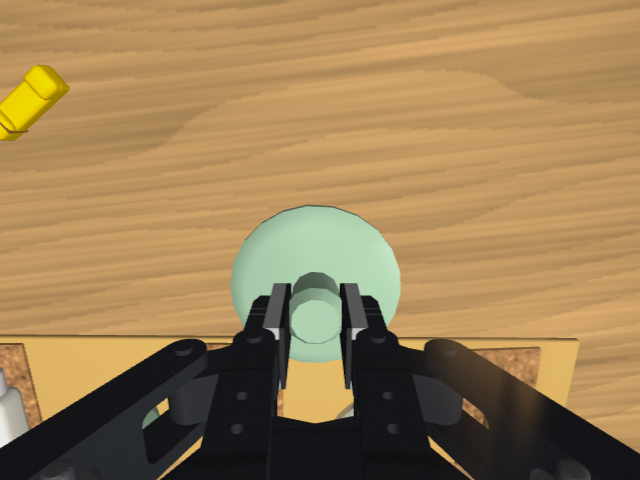

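```bash
python3 -c "
from h import *
cm=manip.camera_model('wrist');T=np.load('pics/T_w13.npy')
s=manip.read_state();Tt=toolT(s)
for uv,z in [((316,206),.137),((316,361),.137),((232,284),.139),((400,284),.139),((316,316),.165)]:
    p=plane(cm,[uv],z,T)[0]; print(uv,((p-Tt[:3,3])@Tt[:3,:3]*1e3).round(1))
"
```

```text
(316, 206) [  0.5 -36.2  33.2]
(316, 361) [ 0.6 36.6 33.1]
(232, 284) [-35.2  -2.7  31.2]
(400, 284) [36.3 -2.7 31.1]
(316, 316) [ 0.5 -1.8  5.2]
```

Emit:
step_arm --increments '[1,-20,22,0,0,1,-21,22,0,0,1,-21,22,0,0,1,-21,22,0,0,1,-21,22,0,0,1,-21,22,0,0,1,-21,23,0,0,1,-20,23,0,0,1,0,0,0,0,1,0,0,0,0]'

```text
clock: 23.77
ee_pos: [0.5931, -0.1051, 0.1685]
ee_rot: [-179.8, -0.0, 83.3]
contact_force: [0.1, 0.0, -1.1]
grip_width: 0.0192
```

```bash
python3 look.py w14; python3 -c "
from h import *
cv2.imwrite('pics/side14.png',manip.get_image('side'))
cv2.imwrite('pics/top14.png',manip.get_image('top'))
go(.5937,-.1044,.105,83.5)"
```

```text
spin -0.0008 dx -0.8 dy 1.4 dz 65.2 t 23.92 grip 0.0192 j6 [-10.  16.  -2.  72.   0.  -3.]
```

View pics/w14.png

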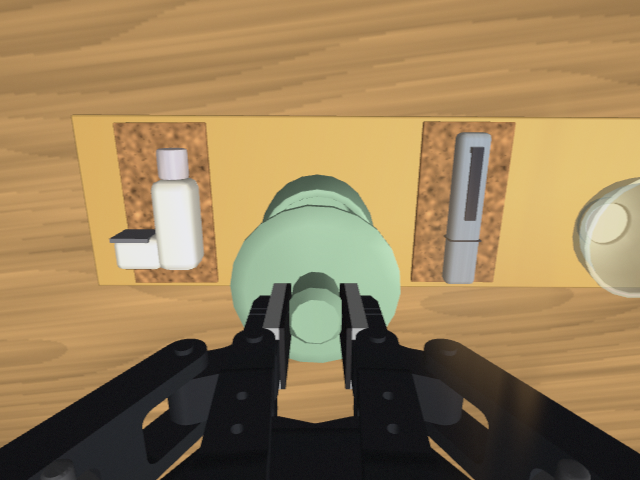

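View pics/side14.png

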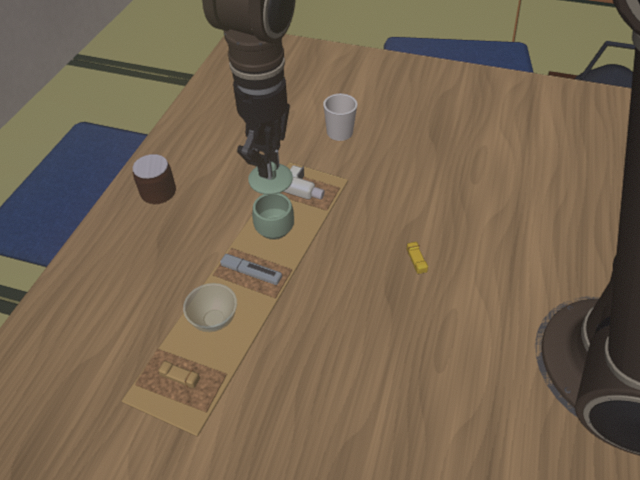

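```bash
python3 -c "
from h import *
cm=manip.camera_model('wrist')
def fit(cm,pts,z,T=None):
    a=plane(cm,pts,z,T)[:,:2]
    A=np.c_[2*a,np.ones(len(a))];s=np.linalg.lstsq(A,(a**2).sum(1),rcond=None)[0]
    print(s[:2],np.sqrt(s[2]+s[:2]@s[:2]))
fit(cm,[(432,275),(554,268),(488,219),(497,332)],.066,np.load('pics/T_w4.npy'))
fit(cm,[(78,264),(196,264),(137,209),(137,319)],.066,np.load('pics/T_w10.npy'))
fit(cm,[(67,262),(187,262),(127,207),(127,317)],.066,np.load('pics/T_w11.npy'))
im=cv2.imread('pics/side0.png')
cv2.imwrite('pics/zs.png',cv2.resize(im[185:245,240:310],None,fx=8,fy=8,interpolation=cv2.INTER_CUBIC))
im=cv2.imread('pics/w11.png')
cv2.imwrite('pics/zw.png',cv2.resize(im[180:330,50:230],None,fx=4,fy=4,interpolation=cv2.INTER_CUBIC))
"
```

```text
[ 0.59442746 -0.10483855] 0.03379377407804369
[ 0.59513586 -0.10302929] 0.03374677479324003
[ 0.59540259 -0.10340066] 0.03356354569585751
```

View pics/zs.png

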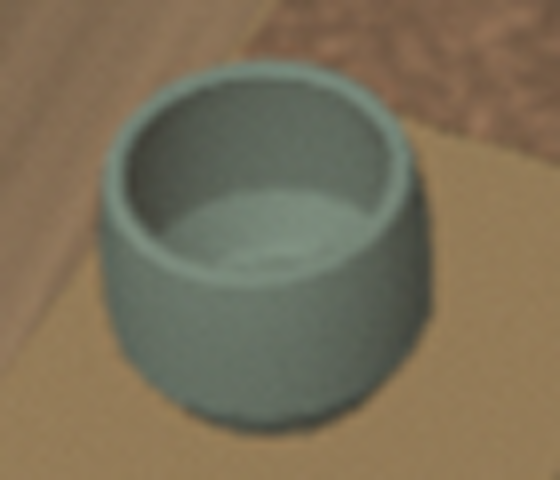

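View pics/zw.png

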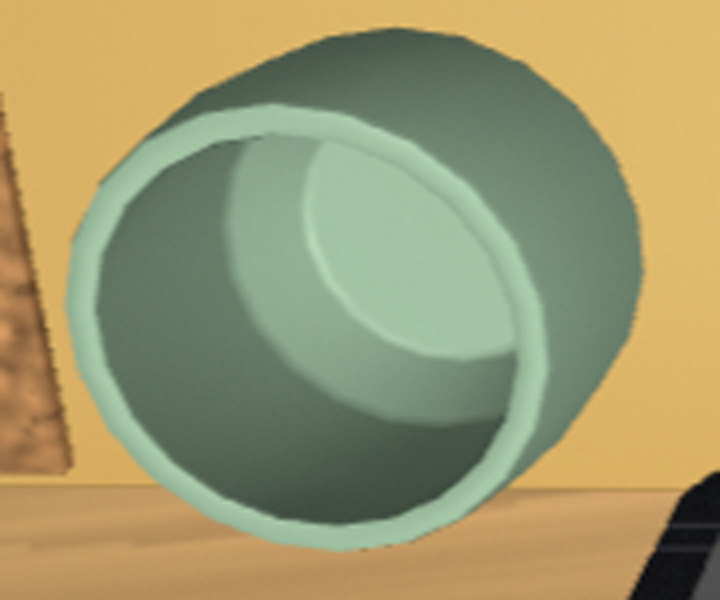

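```bash
python3 -c "
from h import *
cm=manip.camera_model('wrist')
def fit(cm,pts,z,T=None):
    a=plane(cm,pts,z,T)[:,:2]
    A=np.c_[2*a,np.ones(len(a))];s=np.linalg.lstsq(A,(a**2).sum(1),rcond=None)[0]
    print(s[:2],np.sqrt(s[2]+s[:2]@s[:2]))
p=(np.array([(67,305),(548,360),(270,103),(345,550),(470,175),(130,465)])+.5)/4-.5+[50,180]
fit(cm,p,.066,np.load('pics/T_w11.npy'))
p=(np.array([(105,170),(415,170),(265,60),(260,287)])+.5)/8-.5+[240,185]
fit(manip.camera_model('side'),p,.066)
"
```

```text
[ 0.59496114 -0.10367944] 0.033901022542258574
[ 0.59188244 -0.10390542] 0.03397471292535933
```

Emit:
step_arm --increments '[1,-1,2,10,0,1,0,0,15,0,1,0,0,15,0,1,0,0,10,0,1,0,0,5,0,1,0,0,0,0,1,0,0,0,0,1,0,0,0,0]'

```text
clock: 24.58
ee_pos: [0.5958, -0.1054, 0.1172]
ee_rot: [179.9, 0.0, 83.4]
contact_force: [0.5, -0.4, -0.4]
grip_width: 0.0189
```

```bash
python3 look.py w15; python3 -c "
from h import *
im=manip.get_image('side');cv2.imwrite('pics/zs15.png',cv2.resize(im[130:250,220:330],None,fx=5,fy=5,interpolation=cv2.INTER_CUBIC))
go(.5947,-.1047,.1031,83.5)"
```

```text
spin -0.0013 dx 0.7 dy -1.3 dz 14.2 t 24.68 grip 0.0194 j6 [-10.  18.  -7.  66.  -0.  -3.]
```

View pics/zs15.png

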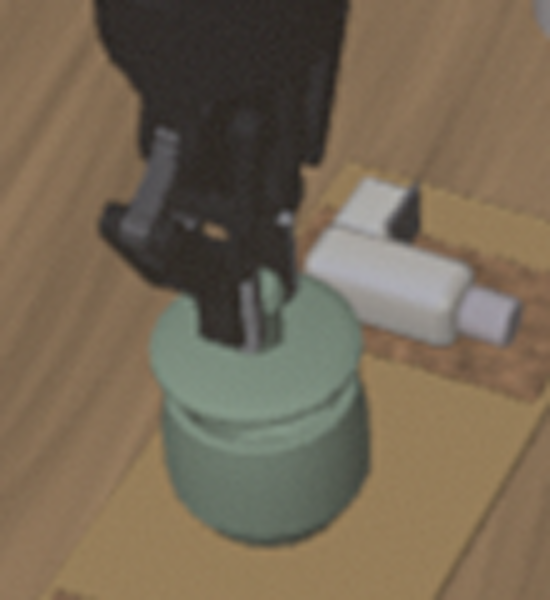

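Emit:
step_arm --increments '[1,0.5,-1,2,0,1,0,0,2,0,1,0,0,2,0,1,0,0,1,0,1,0,0,1,0,1,0,0,0,0,1,0,0,0,0]'

```text
clock: 25.27
ee_pos: [0.5944, -0.1048, 0.1082]
ee_rot: [-180.0, -0.0, 83.4]
contact_force: [0.0, 1.1, 0.1]
grip_width: 0.0196
```

Emit:
step_arm --increments '[1,0,0,1,0,1,0,0,1,0,1,0,0,1,0,1,0,0,0,0,1,0,0,0,0]'

```text
clock: 25.68
ee_pos: [0.5944, -0.1048, 0.1052]
ee_rot: [-180.0, -0.0, 83.4]
contact_force: [0.5, -0.4, -1.1]
grip_width: 0.0191
```

Inside the mouth with no contact yet (a z of 0.105 would clash with the rim if misaligned). The last 2 mm go in small steps.

Emit:
step_arm --increments '[1,0,0,0.5,0,1,0,0,0.5,0,1,0,0,0.5,0,1,0,0,0,0,1,0,0,0,0]'

```text
clock: 26.1
ee_pos: [0.5944, -0.1048, 0.1038]
ee_rot: [-180.0, -0.0, 83.4]
contact_force: [-0.8, 0.0, -1.2]
grip_width: 0.019
```

Emit:
step_arm --increments '[1,0,0,0.4,0,1,0,0,0.4,0,1,0,0,0,0,1,0,0,0,0]'

```text
clock: 26.43
ee_pos: [0.5945, -0.1048, 0.1032]
ee_rot: [180.0, -0.0, 83.4]
contact_force: [-0.5, -0.6, 0.6]
grip_width: 0.0194
```

Emit:
step_arm --increments '[1,0,0,0.4,0,1,0,0,0,0,0.5,0,0,0,0,0.5,0,0,0,0,0.5,0,0,0,0,0.5,0,0,0,0,0.5,0,0,-10,0,0.5,0,0,-25,0,0.5,0,0,-30,0,0.5,0,0,-30,0,0.5,0,0,0,0,0.5,0,0,0,0]'

```text
clock: 27.43
ee_pos: [0.5957, -0.1051, 0.2006]
ee_rot: [179.7, 0.0, 83.4]
contact_force: [0.6, -0.5, -0.4]
grip_width: 0.0425
```

Emit:
step_arm --increments '[0.5,0,-20,-10,0,0.5,0,-35,0,0,0.5,0,-35,0,0,0.5,0,-35,0,0,0.5,0,0,0,0]'

```text
clock: 27.85
ee_pos: [0.4639, -0.0896, 0.2066]
ee_rot: [-179.7, -0.0, 83.4]
contact_force: [-0.1, -0.9, -0.3]
grip_width: 0.0426
```

```bash
python3 look.py w16; python3 -c "
from h import *
im=manip.get_image('side');cv2.imwrite('pics/s16.png',cv2.resize(im[130:430,110:360],None,fx=2,fy=2,interpolation=cv2.INTER_CUBIC))
im=manip.get_image('top');cv2.imwrite('pics/t16.png',im);print(manip.read_state()['contact_force'])"
```

```text
[ 0.31602688 -0.38721313  0.97600427]
```

View pics/s16.png

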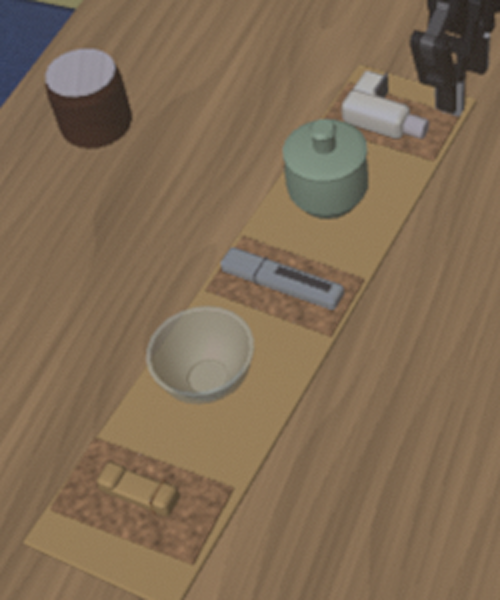

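View pics/t16.png

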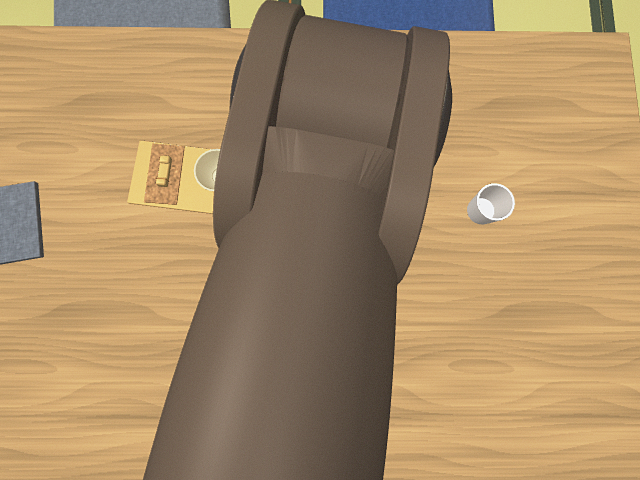

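View pics/w16.png

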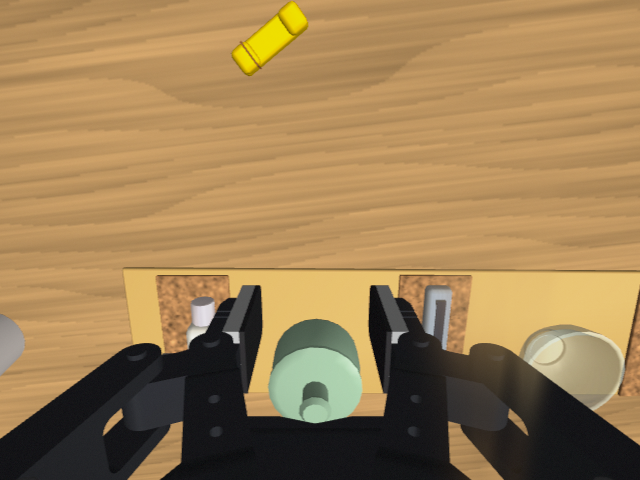

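The side view shows the lid level and seated, with everything on its mat. One last numeric check on the rest and the lid.

```bash
python3 -c "
from h import *
cm=manip.camera_model('wrist');T=np.load('pics/T_w7.npy')
print(plane(cm,[(267,127),(365,125),(363,294),(275,295)],.01,T).mean(0),plane(cm,[(315,178),(315,266)],.028,T).mean(0))
sc=manip.camera_model('side')
m=np.array([(103,438),(234,488),(190,560),(48,508)])/2+[110,130]
print(plane(sc,m,.01).mean(0),plane(sc,np.array([(138,478)])/2+[110,130],.025))
print('disc',plane(sc,np.array([(284,158),(368,158),(326,122),(326,196)])/2+[110,130],.071),plane(sc,np.array([(325,126)])/2+[110,130],.097))
"
```

```text
[0.62616099 0.21842194 0.01      ] [0.62662051 0.21656747 0.028     ]
[0.62216492 0.2174699  0.01      ] [[0.6265878  0.21047352 0.025     ]]
disc [[ 0.62067453 -0.08301803  0.071     ]
 [ 0.55103235 -0.10341993  0.071     ]
 [ 0.60079008 -0.13438935  0.071     ]
 [ 0.57093532 -0.052148    0.071     ]] [[ 0.58929809 -0.10581871  0.097     ]]
```

```bash
python3 -c "
from rig import manip
print(manip.hand_in())"
```

```text
the job is handed in; nothing more can be done
None
```

I set out the whole row and handed the job in at about 28 s of the 104 s; the hand-in gave no verdict. The inhaler is on the end mat by the jar, the case on the middle mat and the rest on the end mat by the bowl. The lid is in the jar's mouth.

**Checks after placing**
- **Wrist camera:** the inhaler, case and rest each came out within about 2 mm of the mat's centre, and within about 3 degrees of its length by the camera or the tool's angle.
- **Lid:** it went into the mouth with no measurable contact force and was released at about the seated height. The side view shows it level. The knob measures about 4 mm from the jar's centre in the same camera, within the 10 mm limit.
- **Bystanders:** the jar, bowl and tea cup looked unmoved, and the yellow look-alike was not touched. The gripper was well clear at hand-in.

**Where checks disagreed**
- **Rest:** a rough side-view reading put it about 7–8 mm from the mat's centre, against about 2 mm from the wrist camera. Both are within the 15 mm limit.
- **Lid:** a rough side-view fit of the disc's outline put its centre about 13 mm from the jar's. I discounted that because its four edge points were inconsistent with each other.
- **Jar:** its centre differed by about 3 mm between the side and wrist cameras.

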